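# Press the glued bag base with the programme that matches it

## Robot

A 6-joint arm with a two-finger parallel gripper is mounted at the origin on the work surface. World frame = base frame: x ahead of the robot, y to its left, z up, the work surface at z = 0. Lengths are in mm, angles in rad, forces in N, time in s.
With the tool pointing down it reaches from about 325 to 775 mm from the base axis. Payload 9.3 kg.
Tool frame: the origin (TCP) lies midway between the tips of the shut fingers; the grasp point (between the pads) lies env.grip_point_offset behind it (env.grip_point_offset is the distance from the TCP to the grasp point, in mm); y points along the fingers, x is the direction in which the jaws open and shut, and the axes are right-handed (so a half turn about y gives the same grasp; the last joint's range is limited). The gripper opens to 85 mm and grips with 20 to 120 N. Pads are 22 mm wide; open, the fingers measure 114 mm over their backs; the gripper's body (76 mm by 85 mm) begins 54 mm behind the grasp point. The pads swing forward as they close: fully open they stand 13 mm farther back than shut.
Start: joints at [0.986, 0.259, 0.021, 1.334, 0, 1.418], TCP at [230.179, 499.514, 231.279] pointing down, gripper open.
Joint ranges: [-3.04, 3.04], [-0.91, 1.82], [-1.04, 1.36], [-1.92, 1.95], [-1.52, 1.45], [-3.14, 3.14]. Speed limits (rad/s): [2.22, 2.22, 2.79, 3.14, 3.14, 3.14].

## Interface

Orientations are given as [roll, pitch, yaw] about the fixed x, y, z axes, in that order (R = Rz(yaw) Ry(pitch) Rx(roll)).
In Python, from plant import env gives the robot as it stands. The module is installed in compiled form; this text tells all that it offers.
- The arm moves only by the shell command python3 -m pendant 'ROWS' [OPENING]. ROWS is JSON, a list of rows, each an object of numbers: "tx", "ty", "tz": the shift along the tool's x, y, z in mm; "wx", "wy", "wz": the turn, a rotation vector about the tool's x, y, z in degrees. A call has 1 to 12 rows; each row is the pose to reach, as a shift and turn from the pose measured when the call began, along the tool's axes at that moment; what a row does not reach only later rows make up. A row lasts 1/12 s, in which the tool goes at most 41.7 mm and 7.16 degrees, less where a joint would pass 70% of its speed; a pose out of reach is approached as far as the arm can. A call with a gripper value outside its range is refused whole. OPENING is the closure, from -1 (fully open) to 1 (shut), so that 0 is half open, set as the call begins (- or left out, the last holds). The fingers move at their own pace and stop on an object; the grip force is fixed at half the most. Time passes only in rows, so rows that repeat a pose let the fingers close. It gives the time, the measured TCP pose, the force and the opening at its end, in the units of the state.
- env.observe(): the state, without advancing time (a new reading comes with each control period).
- env.camera(name): name is "scene" or "top" or "wrist"; returns the picture (480x640x3 uint8, red, green, blue); there is no depth.
- env.camera_info(name): a dict with "mtx" (3x3 intrinsics, pixels), "rvec" (rotation vector, rad) and "tvec" (3), from world to camera coordinates, as OpenCV has them; the wrist camera has in their place "mount" (4x4, takes a point from camera to tool coordinates, whose origin is the TCP and whose axes are the tool frame's). Camera axes: x right, y down, z forward; pixel columns grow to the right and rows downward; lengths in mm; the calibration is good to about 2 mm. A picture is of the moment at which its call begins: read the wrist's pose just before it. camera_info takes no time and is no camera call.
- env.hand_in(): hands the job in, once; it reports no verdict.
The state is a dict: "time": time; "qpos": joint angles; "dq": joint speeds; "effort": joint torques, N m; "eef_pos": TCP position; "tool_rot": TCP orientation; "force": force on the tool from outside, world axes, zero at the start; "torque": the same for the moment, N m; "grip_width": finger opening in mm.
Only numpy, scipy, OpenCV 4.12 (cv2) and the standard library are available. Lean on these libraries where they do the work, as an engineer would, in place of code of your own. Each camera call takes 0.05 s, during which the arm holds its last target.

## Task

One glued bag base (round, square or oblong) lies on the dark pressing pad: stand the little steel weight from on top of it in the aluminium tray, then stand the big wooden beater upright in the middle of that base, dropping neither. Then, on the press timer, push fully down and release the one programme key that has the same shape as the base on the pad, and after it the long start bar. Push no other programme key, do not press start before the beater stands there, and leave the bases and everything else on the bench where they are.

Things in the scene. Friction and masses are not known exactly. Their poses are not given: they have to be found in the camera images.
- pad: fixed pressing pad, dark wood, 150 x 150 x 20 mm; origin at the centre of its underside (table level), z up, top at 20 mm. One base lies on it, within about 15 mm of the middle
- blank_round: loose plywood bag base, a disc 96 mm across, 15 mm thick, 0.12 kg; origin at the centre of its underside. On the pad or on the queue board (a fixed board beyond the pad, 120 x 310 x 20 mm, holding the two bases not on the pad)
- blank_square: loose plywood bag base, a square of 86 mm, 15 mm thick, 0.12 kg; origin at the centre of its underside. On the pad or on the queue board
- blank_oblong: loose plywood bag base, a rectangle 130 mm (own x) by 62 mm (own y), 15 mm thick, 0.12 kg; origin at the centre of its underside. On the pad or on the queue board
- weight: loose steel weight of about 0.3 kg: a disc 50 mm across and 18 mm high with an upright round grip 20 mm across from 18 to 55 mm; origin at the centre of its underside, z along the grip. Starts on top of the base on the pad (underside 35 mm above the table)
- beater: the big wooden beater of about 0.45 kg, standing on the table: a cylinder 76 mm across and 90 mm high with an upright round handle 34 mm across from 90 to 165 mm (its top 7 mm taper); origin at the centre of its underside, z along the handle
- tray: fixed open aluminium tray, 170 (own x) x 160 (own y) x 40 mm high, walls 6 mm, inner floor about 6 mm above the table; origin at the centre of its underside
- panel: the press timer: a fixed grey box 130 (own x) x 210 (own y) x 45 mm high; origin at the centre of its underside. Three white programme keys stand in a row on its top, 28 mm beyond the middle (own +x), at own y +60 (round), 0 (square) and -60 mm (oblong); the long start bar lies 30 mm to the near side (own -x)
- key_round_top (a point): centre of the top of the round programme key, 30 mm across, standing 9 mm out of the box
- key_square_top (a point): centre of the top of the square programme key, 28 x 28 mm, standing 9 mm out of the box
- key_oblong_top (a point): centre of the top of the oblong programme key, 19 (panel x) x 42 mm (panel y), standing 9 mm out of the box
- key_start_top (a point): centre of the top of the long start bar, 22 (panel x) x 120 mm (panel y), standing 9 mm out of the box
- key_round (a joint): travel of the round programme key: 0 m up, 0.006 m fully down; a spring of 2 N rising to 5 N lifts it
- key_square (a joint): travel of the square programme key: 0 m up, 0.006 m fully down; a spring of 2 N rising to 5 N lifts it
- key_oblong (a joint): travel of the oblong programme key: 0 m up, 0.006 m fully down; a spring of 2 N rising to 5 N lifts it
- key_start (a joint): travel of the start bar: 0 m up, 0.006 m fully down; a spring of 2 N rising to 5 N lifts it
- small_beater: bystander: a smaller wooden beater, 48 mm across, 135 mm high, standing; origin at the centre of its underside
- glue_jar: bystander: amber jar, 60 mm across, 90 mm high; origin at the centre of its underside
- hammer: bystander: hammer lying to the far right of the pad; origin on its underside
- brush: bystander: brush lying near the robot, on the right; origin on its underside
- sanding_block: bystander: cork block 100 x 55 x 40 mm at the far left; origin at the centre of its underside
- rivet_tin: bystander: low steel tin, 64 mm across, 50 mm high, at the left; origin at the centre of its underside
Things that resemble listed ones, but are neither listed nor needed, are in the scene too. What is shaped like the weight but purple, turquoise or yellow is not meant.

How it is judged:
By the outcome, as a careful person would: the job done as asked, in the order asked, and still so for the second after the job is handed in, with the robot touching nothing.
It also fails if it takes over 64 s, if anything falls off the work surface, if the arm or the gripper's body presses on something with over 40 N, if the wrist force passes 120 N, or if a joint passes its speed limit or range.

## Working session

There is one attempt and no reset: what is moved stays moved. The work goes in short steps, Python scripts to look and compute and a shell command to move; the robot and the scene stay as the last step left them, time stands still between calls to the robot, and variables do not carry over. Pictures are saved under pics/ and viewed, and the job is handed in when it is done.

```bash
ls; mkdir -p pics; python3 - <<'E'
from plant import env
import cv2
for n in ["scene","top","wrist"]:
    cv2.imwrite(f"pics/a_{n}.png",env.camera(n)[:,:,::-1]); i=env.camera_info(n); print(n,i)
print(env.observe(),env.grip_point_offset)
E
```

```text
pics
scene {'mtx': array([[460.09236404,   0.        , 327.78080748],
       [  0.        , 460.09236404, 244.43314015],
       [  0.        ,   0.        ,   1.        ]]), 'rvec': array([ 1.50585979,  1.88616463, -0.93558267]), 'tvec': array([  31.23290803, -292.73091958, 1592.6137605 ])}
top {'mtx': array([[505.98854572,   0.        , 313.00779929],
       [  0.        , 505.98854572, 240.21042338],
       [  0.        ,   0.        ,   1.        ]]), 'rvec': array([ 2.04414885, -2.18078976,  0.23376848]), 'tvec': array([ 114.5546697 ,  541.46813003, 1173.1363749 ])}
wrist {'mtx': array([[383.57863064,   0.        , 320.051524  ],
       [  0.        , 383.57863064, 235.8813846 ],
       [  0.        ,   0.        ,   1.        ]]), 'mount': array([[ 9.99998527e-01,  1.71602924e-03,  2.07243992e-05,
         8.51039442e-05],
       [ 4.37433030e-04, -2.66549653e-01,  9.63821089e-01,
        -1.43284771e+02],
       [ 1.65946925e-03, -9.63819660e-01, -2.66550011e-01,
         6.72828951e+01],
       [ 0.00000000e+00,  0.00000000e+00,  0.00000000e+00,
         1.00000000e+00]])}
{'time': 0.15, 'qpos': array([9.86362380e-01, 2.59078756e-01, 2.09276316e-02, 1.33367893e+00,
       2.19914646e-05, 1.41820822e+00]), 'dq': array([ 3.21651671e-04, -1.95101135e-03,  2.71906597e-03, -7.05552419e-04,
       -9.76156420e-05,  3.17907563e-05]), 'effort': array([ 3.56348952e-03, -5.55969679e+01,  3.44661605e+01,  1.13821810e-02,
       -1.67734911e-04,  4.76911779e-06]), 'eef_pos': array([230.07829565, 499.33615479, 230.7930762 ]), 'tool_rot': array([-1.57061747e+00,  1.01837452e-03,  1.13895057e+00]), 'force': array([ 0.60993235, -0.29421043, -0.07124549]), 'torque': array([ 0.00355004,  0.01509207, -0.04203172]), 'grip_width': 85.61126754046505} 18.700000000000003
```

View pics/a_scene.png

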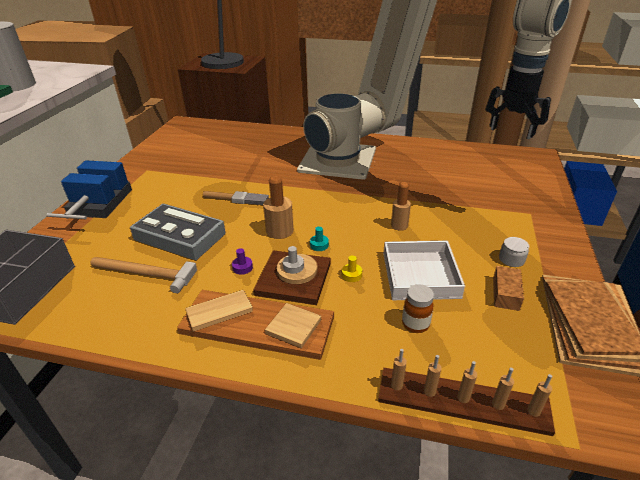

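View pics/a_top.png

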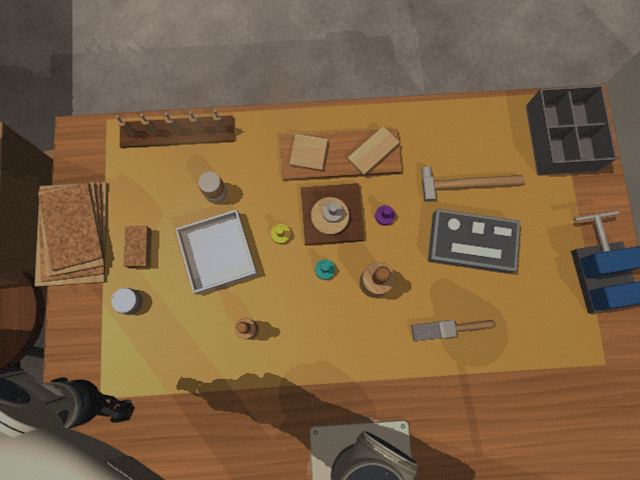

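View pics/a_wrist.png

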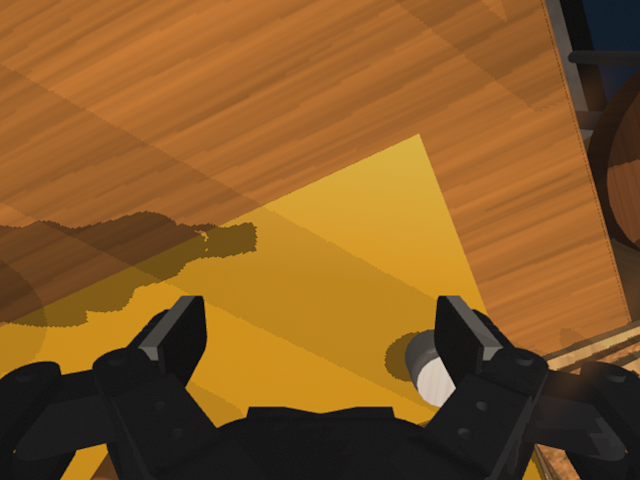

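```bash
cat > h.py <<'E'
import numpy as np,cv2
from plant import env
def ray(n,px,z):
    i=env.camera_info(n);R=cv2.Rodrigues(i['rvec'])[0]
    c=-R.T@i['tvec']; d=R.T@np.linalg.inv(i['mtx'])@np.array([px[0],px[1],1.]); return c+d*(z-c[2])/d[2]
def proj(n,p):
    i=env.camera_info(n);return cv2.projectPoints(np.array([p],float),i['rvec'],i['tvec'],i['mtx'],None)[0].ravel()
E
python3 - <<'E'
import cv2
a=cv2.imread("pics/a_top.png");b=cv2.imread("pics/a_scene.png")
cv2.imwrite("pics/c1.png",cv2.resize(a[180:320,270:410],None,fx=4,fy=4,interpolation=cv2.INTER_CUBIC))
cv2.imwrite("pics/c2.png",cv2.resize(a[200:280,420:530],None,fx=6,fy=6,interpolation=cv2.INTER_CUBIC))
cv2.imwrite("pics/c3.png",cv2.resize(b[170:310,220:380],None,fx=4,fy=4,interpolation=cv2.INTER_CUBIC))
E
```

```text
(no output)
```

View pics/c1.png

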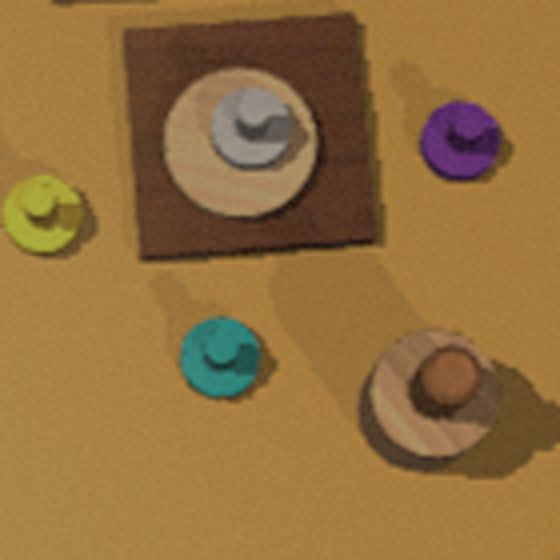

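View pics/c2.png

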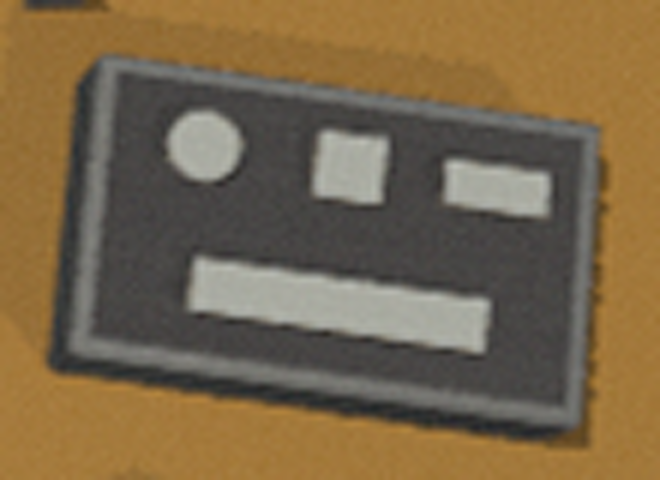

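View pics/c3.png

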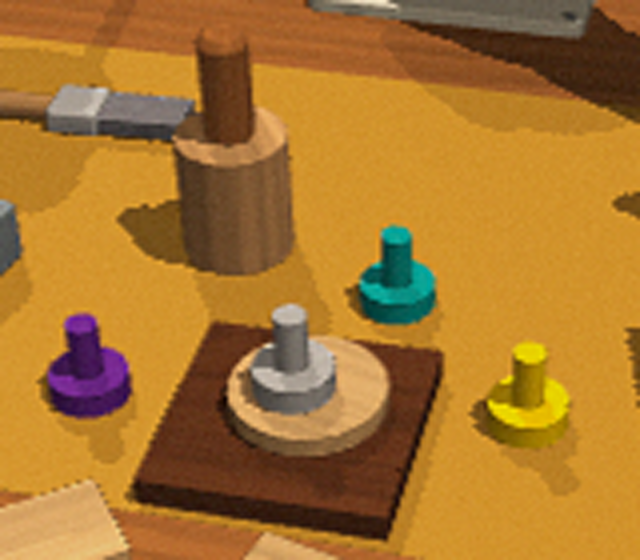

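```bash
python3 - <<'E'
from h import *
f=lambda x,y,s,ox,oy:(ox+(x+.5)/s-.5,oy+(y+.5)/s-.5)
A=lambda x,y:f(x,y,4,270,180)
B=lambda x,y:f(x,y,6,420,200)
S=lambda x,y:f(x,y,4,220,170)
np.set_printoptions(precision=1,suppress=True)
i=env.camera_info('top');R=cv2.Rodrigues(i['rvec'])[0];print('cam',-R.T@i['tvec'])
T=lambda n,p,z:print(n,p,ray('top',p,z))
T('base',A(241,141.5),35);T('baseL',A(164,141),35);T('baseR',A(318,141),35)
T('wdisc',A(251,127),53);T('wgriptop',A(254,108),90)
T('beat body',A(434,393),90);T('beat handle',A(450,377),162)
for n,p in dict(tl=(124,30),tr=(354,13),br=(380,241),bl=(142,258)).items(): T('pad '+n,A(*p),20)
for n,p in dict(round=(205,146),sq=(350,168),obl=(498,187),start=(338,305)).items(): T(n,B(*p),54)
for n,p in dict(tl=(105,60),tr=(600,128),br=(580,425),bl=(70,350)).items(): T('panel '+n,B(*p),45)
sc=lambda n,p,z:print('scene',n,p,ray('scene',p,z))
sc('base',S(309,393),35);sc('wgriptop',S(290,314),90);sc('wdisc',S(292,365),53);sc('handle',S(222,38),163);sc('body',S(232,137),90)
# tray: blue-grey bright
im=cv2.imread('pics/a_top.png');
cv2.imwrite('pics/c4.png',cv2.resize(im[160:345,165:265],None,fx=3,fy=3,interpolation=cv2.INTER_CUBIC))
E
```

```text
cam [ 289.6   98.3 1260.6]
base (329.875, 215.0) [614.3  32.6  35. ]
baseL (310.625, 214.875) [617.7  80.7  35. ]
baseR (349.125, 214.875) [611.5 -15.5  35. ]
wdisc (332.375, 211.375) [618.4  26.8  53. ]
wgriptop (333.125, 206.625) [620.   26.3  90. ]
beat body (378.125, 277.875) [441.4 -65.7  90. ]
beat handle (382.125, 273.875) [440.3 -65.2 162. ]
pad tl (300.625, 187.125) [696.8 101.4  20. ]
pad tr (358.125, 182.875) [698.8 -46.8  20. ]
pad br (364.625, 239.875) [548.3 -50.5  20. ]
pad bl (305.125, 244.125) [547.   99.1  20. ]
round (453.75, 223.91666666666666) [ 567.1 -268.5   54. ]
sq (477.9166666666667, 227.58333333333334) [ 554.  -326.6   54. ]
obl (502.5833333333333, 230.75) [ 542.2 -385.9   54. ]
start (475.9166666666667, 250.41666666666666) [ 497.7 -314.1   54. ]
panel tl (437.0833333333333, 209.58333333333334) [ 608.4 -234.3   45. ]
panel tr (519.5833333333334, 220.91666666666666) [ 566.2 -435.2   45. ]
panel br (516.25, 270.4166666666667) [ 443.8 -408.4   45. ]
panel bl (431.25, 257.9166666666667) [ 487.7 -205.9   45. ]
scene base (296.875, 267.875) [623.4  37.2  35. ]
scene wgriptop (292.125, 248.125) [620.3  27.7  90. ]
scene wdisc (292.625, 260.875) [621.5  27.2  53. ]
scene handle (275.125, 179.125) [446.9 -64.2 163. ]
scene body (277.625, 203.875) [447.8 -62.9  90. ]
```

View pics/c4.png

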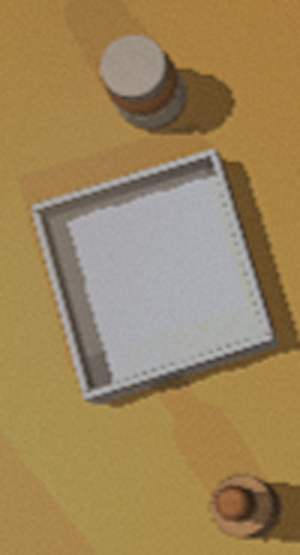

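```bash
python3 - <<'E'
from h import *
np.set_printoptions(precision=1,suppress=True)
f=lambda x,y:(165+(x+.5)/3-.5,160+(y+.5)/3-.5)
P=[ray('top',f(*p),40)[:2] for p in [(35,207),(217,152),(272,338),(90,400)]]
print(np.array(P),np.mean(P,0),[np.linalg.norm(P[i]-P[i-1]) for i in range(4)])
E
python3 -m pendant '[{"tx":-266,"tz":-552,"ty":70},{"tx":-266,"tz":-552,"ty":70},{"tx":-266,"tz":-552,"ty":70},{"tx":-266,"tz":-552,"ty":70},{"tx":-266,"tz":-552,"ty":70},{"tx":-266,"tz":-552,"ty":70},{"tx":-266,"tz":-552,"ty":70},{"tx":-266,"tz":-552,"ty":70},{"tx":-266,"tz":-552,"ty":70},{"tx":-266,"tz":-552,"ty":70},{"tx":-266,"tz":-552,"ty":70},{"tx":-266,"tz":-552,"ty":70}]' -1
```

```text
[[602.5 415.2]
 [639.9 263.6]
 [480.7 224.3]
 [439.9 372.4]] [540.8 318.9] [np.float64(168.1533057061377), np.float64(156.11325929488427), np.float64(163.96252583325872), np.float64(153.59181446035703)]schema error: expected keys tx, ty, tz, wx, wy, wz
```

```bash

python3 -m pendant '[{"tx":-266,"ty":70,"tz":-552,"wx":0,"wy":0,"wz":0},{"tx":-266,"ty":70,"tz":-552,"wx":0,"wy":0,"wz":0},{"tx":-266,"ty":70,"tz":-552,"wx":0,"wy":0,"wz":0},{"tx":-266,"ty":70,"tz":-552,"wx":0,"wy":0,"wz":0},{"tx":-266,"ty":70,"tz":-552,"wx":0,"wy":0,"wz":0},{"tx":-266,"ty":70,"tz":-552,"wx":0,"wy":0,"wz":0},{"tx":-266,"ty":70,"tz":-552,"wx":0,"wy":0,"wz":0},{"tx":-266,"ty":70,"tz":-552,"wx":0,"wy":0,"wz":0},{"tx":-266,"ty":70,"tz":-552,"wx":0,"wy":0,"wz":0},{"tx":-266,"ty":70,"tz":-552,"wx":0,"wy":0,"wz":0},{"tx":-266,"ty":70,"tz":-552,"wx":0,"wy":0,"wz":0},{"tx":-266,"ty":70,"tz":-552,"wx":0,"wy":0,"wz":0}]' -1
```

```text
time: 1.15
eef_pos: [547.1, 114.3, 174.0]
tool_rot: [-1.57, 0.001, 1.139]
force: [0.4, 1.3, 0.7]
grip_width: 85.6
```

```bash

python3 -m pendant '[{"tx":-49,"ty":14,"tz":-103,"wx":0,"wy":0,"wz":0},{"tx":-49,"ty":14,"tz":-103,"wx":0,"wy":0,"wz":0},{"tx":-49,"ty":14,"tz":-103,"wx":0,"wy":0,"wz":0},{"tx":-49,"ty":14,"tz":-103,"wx":0,"wy":0,"wz":0},{"tx":-49,"ty":14,"tz":-103,"wx":0,"wy":0,"wz":0},{"tx":-49,"ty":14,"tz":-103,"wx":0,"wy":0,"wz":0}]' -1
python3 - <<'E'
from h import *
print(env.observe()['eef_pos'],env.observe()['tool_rot'],env.observe()['qpos'])
cv2.imwrite("pics/b_wrist.png",env.camera("wrist")[:,:,::-1])
E
```

```text
time: 1.65
eef_pos: [619.6, 26.7, 159.5]
tool_rot: [-1.569, 0.001, 1.138]
force: [-0.2, 0.4, -0.4]
grip_width: 85.1
[619.62199574  26.73403088 159.51499926] [-1.56917360e+00  1.24926926e-03  1.13830804e+00] [-9.17835597e-02  4.06112410e-01  5.69820833e-02  1.22361290e+00
 -6.35221976e-04  3.40706360e-01]
```

View pics/b_wrist.png

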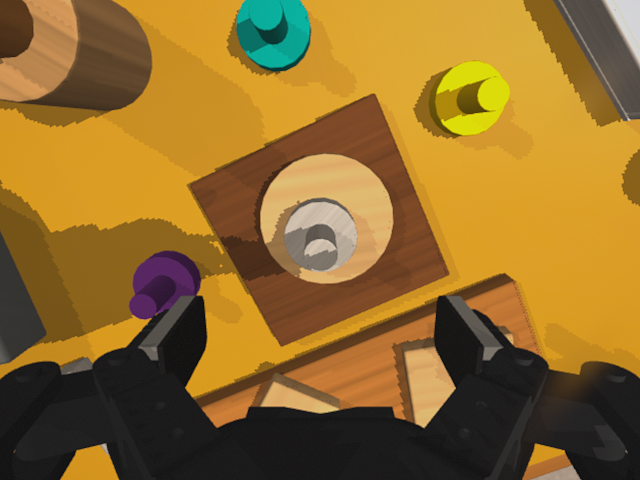

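```bash
cat >> h.py <<'E'
from scipy.spatial.transform import Rotation as Ro
def wray(px,z,pos,rot):
    i=env.camera_info('wrist');M=i['mount'];R=Ro.from_euler('xyz',rot).as_matrix()
    c=np.array(pos)+R@M[:3,3]; d=R@M[:3,:3]@np.linalg.inv(i['mtx'])@np.array([px[0],px[1],1.]); return c+d*(z-c[2])/d[2]
E
python3 - <<'E'
from h import *
im=cv2.imread("pics/b_wrist.png")
cv2.imwrite("pics/b2.png",cv2.resize(im[140:300,250:410],None,fx=4,fy=4,interpolation=cv2.INTER_CUBIC))
np.set_printoptions(precision=1,suppress=True)
o=[619.62,26.73,159.5];r=[-1.56917,.00125,1.1383]
for n,p,z in [('grip',(320.5,254),90),('disc',(320.5,235),53),('base',(327,218.5),35)]: print(n,wray(p,z,o,r))
E
```

```text
grip [621.9  25.9  90. ]
disc [620.6  26.5  53. ]
base [615.9  33.7  35. ]
```

View pics/b2.png

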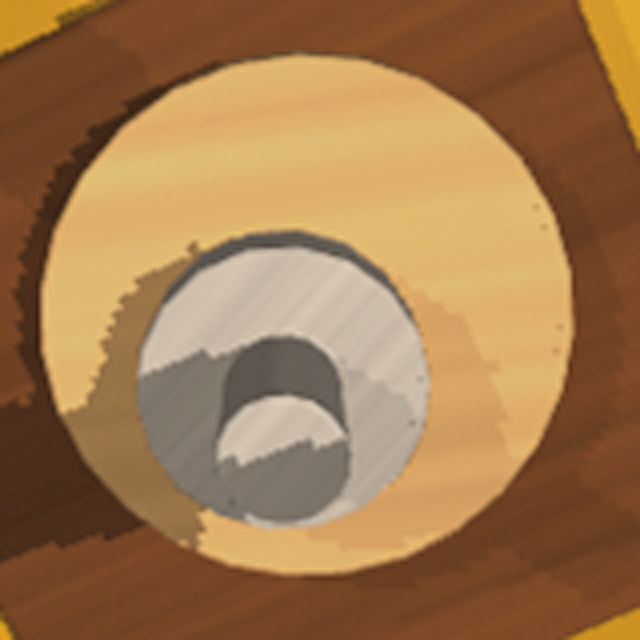

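```bash

python3 -m pendant '[{"tx":0,"ty":35,"tz":-1,"wx":0,"wy":0,"wz":0},{"tx":0,"ty":65,"tz":-1,"wx":0,"wy":0,"wz":0},{"tx":0,"ty":85,"tz":-1,"wx":0,"wy":0,"wz":0},{"tx":0,"ty":95,"tz":-1,"wx":0,"wy":0,"wz":0},{"tx":0,"ty":99,"tz":-1,"wx":0,"wy":0,"wz":0},{"tx":0,"ty":99,"tz":-1,"wx":0,"wy":0,"wz":0},{"tx":0,"ty":99,"tz":-1,"wx":0,"wy":0,"wz":0}]' -1
python3 -m pendant '[{"tx":0,"ty":0,"tz":0,"wx":0,"wy":0,"wz":0},{"tx":0,"ty":0,"tz":0,"wx":0,"wy":0,"wz":0},{"tx":0,"ty":0,"tz":0,"wx":0,"wy":0,"wz":0},{"tx":0,"ty":0,"tz":0,"wx":0,"wy":0,"wz":0},{"tx":0,"ty":0,"tz":0,"wx":0,"wy":0,"wz":0},{"tx":0,"ty":0,"tz":0,"wx":0,"wy":0,"wz":0},{"tx":0,"ty":0,"tz":0,"wx":0,"wy":0,"wz":0},{"tx":0,"ty":0,"tz":0,"wx":0,"wy":0,"wz":0}]' 1
```

```text
time: 2.28
eef_pos: [620.8, 27.3, 62.4]
tool_rot: [-1.572, 0.0, 1.14]
force: [-0.5, 1.1, 0.0]
grip_width: 85.2
time: 2.95
eef_pos: [620.9, 27.2, 62.6]
tool_rot: [-1.572, 0.0, 1.14]
force: [-1.2, -0.2, 3.3]
grip_width: 17.4
```

```bash

python3 -m pendant '[{"tx":0,"ty":-4,"tz":0,"wx":0,"wy":0,"wz":0},{"tx":0,"ty":-12,"tz":0,"wx":0,"wy":0,"wz":0},{"tx":0,"ty":-28,"tz":0,"wx":0,"wy":0,"wz":0},{"tx":0,"ty":-50,"tz":0,"wx":0,"wy":0,"wz":0},{"tx":0,"ty":-70,"tz":0,"wx":0,"wy":0,"wz":0},{"tx":0,"ty":-78,"tz":0,"wx":0,"wy":0,"wz":0},{"tx":0,"ty":-80,"tz":0,"wx":0,"wy":0,"wz":0},{"tx":0,"ty":-80,"tz":0,"wx":0,"wy":0,"wz":0}]' 1
python3 - <<'E'
from h import *
print(env.observe()['eef_pos'],env.observe()['force'])
cv2.imwrite("pics/d_wrist.png",env.camera("wrist")[:,:,::-1])
E
```

```text
time: 3.62
eef_pos: [620.9, 27.3, 142.7]
tool_rot: [-1.572, 0.0, 1.14]
force: [0.4, -0.1, -3.5]
grip_width: 17.6
[620.86978269  27.31268676 142.67792001] [ 0.37703139 -0.06007921 -3.48076543]
```

View pics/d_wrist.png

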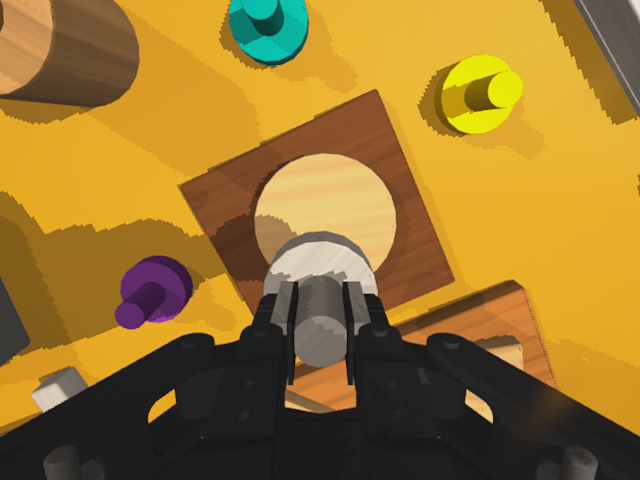

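```bash

python3 -m pendant '[{"tx":12,"ty":0,"tz":10,"wx":0,"wy":0,"wz":0},{"tx":36,"ty":0,"tz":30,"wx":0,"wy":0,"wz":0},{"tx":66,"ty":0,"tz":55,"wx":0,"wy":0,"wz":0},{"tx":98,"ty":0,"tz":82,"wx":0,"wy":0,"wz":0},{"tx":130,"ty":0,"tz":109,"wx":0,"wy":0,"wz":0},{"tx":162,"ty":0,"tz":136,"wx":0,"wy":0,"wz":0},{"tx":192,"ty":0,"tz":162,"wx":0,"wy":0,"wz":0},{"tx":215,"ty":0,"tz":181,"wx":0,"wy":0,"wz":0},{"tx":228,"ty":0,"tz":192,"wx":0,"wy":0,"wz":0},{"tx":232,"ty":0,"tz":195,"wx":0,"wy":0,"wz":0},{"tx":232,"ty":0,"tz":195,"wx":0,"wy":0,"wz":0},{"tx":232,"ty":0,"tz":195,"wx":0,"wy":0,"wz":0}]' 1
python3 - <<'E'
from h import *
print(env.observe()['eef_pos'],env.observe()['force'])
cv2.imwrite("pics/e_wrist.png",env.camera("wrist")[:,:,::-1])
E
```

```text
time: 4.67
eef_pos: [539.7, 319.3, 140.7]
tool_rot: [-1.57, 0.002, 1.14]
force: [0.1, 1.1, -3.7]
grip_width: 18.1
[539.73044719 319.33609448 140.68971973] [ 0.14797995  1.11307988 -3.73916328]
```

View pics/e_wrist.png

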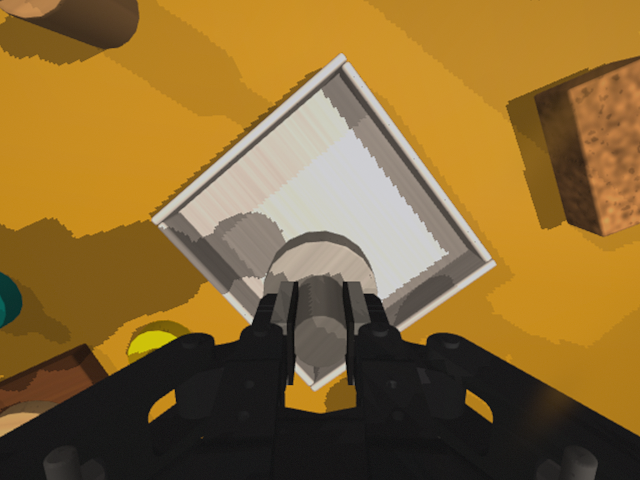

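```bash

python3 -m pendant '[{"tx":0,"ty":12,"tz":0,"wx":0,"wy":0,"wz":0},{"tx":0,"ty":35,"tz":0,"wx":0,"wy":0,"wz":0},{"tx":0,"ty":60,"tz":0,"wx":0,"wy":0,"wz":0},{"tx":0,"ty":82,"tz":0,"wx":0,"wy":0,"wz":0},{"tx":0,"ty":95,"tz":0,"wx":0,"wy":0,"wz":0},{"tx":0,"ty":102,"tz":0,"wx":0,"wy":0,"wz":0},{"tx":0,"ty":104,"tz":0,"wx":0,"wy":0,"wz":0},{"tx":0,"ty":104,"tz":0,"wx":0,"wy":0,"wz":0},{"tx":0,"ty":104,"tz":0,"wx":0,"wy":0,"wz":0}]' 1
python3 -m pendant '[{"tx":0,"ty":1,"tz":0,"wx":0,"wy":0,"wz":0},{"tx":0,"ty":2,"tz":0,"wx":0,"wy":0,"wz":0},{"tx":0,"ty":2,"tz":0,"wx":0,"wy":0,"wz":0},{"tx":0,"ty":2,"tz":0,"wx":0,"wy":0,"wz":0}]' 1
```

```text
time: 5.47
eef_pos: [540.7, 318.4, 37.9]
tool_rot: [-1.571, 0.001, 1.139]
force: [-0.4, -1.0, -3.6]
grip_width: 17.9
time: 5.8
eef_pos: [540.8, 318.5, 36.3]
tool_rot: [-1.572, 0.0, 1.139]
force: [-0.2, 0.5, -4.7]
grip_width: 17.5
```

```bash

python3 -m pendant '[{"tx":0,"ty":1,"tz":0,"wx":0,"wy":0,"wz":0},{"tx":0,"ty":2,"tz":0,"wx":0,"wy":0,"wz":0},{"tx":0,"ty":2,"tz":0,"wx":0,"wy":0,"wz":0},{"tx":0,"ty":2,"tz":0,"wx":0,"wy":0,"wz":0}]' 1
python3 -m pendant '[{"tx":0,"ty":1,"tz":0,"wx":0,"wy":0,"wz":0},{"tx":0,"ty":1,"tz":0,"wx":0,"wy":0,"wz":0},{"tx":0,"ty":1,"tz":0,"wx":0,"wy":0,"wz":0}]' 1
```

```text
time: 6.13
eef_pos: [540.7, 318.5, 34.2]
tool_rot: [-1.571, 0.001, 1.139]
force: [0.8, -0.8, -3.3]
grip_width: 17.6
time: 6.38
eef_pos: [540.9, 318.5, 33.7]
tool_rot: [-1.572, 0.0, 1.139]
force: [-1.9, -0.6, 3.2]
grip_width: 17.5
```

```bash

python3 -m pendant '[{"tx":0,"ty":0,"tz":0,"wx":0,"wy":0,"wz":0},{"tx":0,"ty":0,"tz":0,"wx":0,"wy":0,"wz":0},{"tx":0,"ty":0,"tz":0,"wx":0,"wy":0,"wz":0},{"tx":0,"ty":0,"tz":0,"wx":0,"wy":0,"wz":0},{"tx":0,"ty":0,"tz":0,"wx":0,"wy":0,"wz":0}]' 0
python3 -m pendant '[{"tx":0,"ty":-10,"tz":0,"wx":0,"wy":0,"wz":0},{"tx":0,"ty":-35,"tz":0,"wx":0,"wy":0,"wz":0},{"tx":0,"ty":-70,"tz":0,"wx":0,"wy":0,"wz":0},{"tx":0,"ty":-110,"tz":0,"wx":0,"wy":0,"wz":0},{"tx":0,"ty":-150,"tz":0,"wx":0,"wy":0,"wz":0},{"tx":0,"ty":-185,"tz":0,"wx":0,"wy":0,"wz":0},{"tx":0,"ty":-200,"tz":0,"wx":0,"wy":0,"wz":0},{"tx":0,"ty":-200,"tz":0,"wx":0,"wy":0,"wz":0}]' 0
python3 - <<'E'
from h import *
print(env.observe()['eef_pos'],env.observe()['force'])
cv2.imwrite("pics/f_wrist.png",env.camera("wrist")[:,:,::-1])
E
```

```text
time: 6.8
eef_pos: [540.9, 318.6, 33.7]
tool_rot: [-1.572, 0.0, 1.139]
force: [-0.4, 0.4, 0.1]
grip_width: 42.8
time: 7.47
eef_pos: [541.9, 319.2, 239.2]
tool_rot: [-1.577, -0.006, 1.139]
force: [-0.3, -0.7, 0.3]
grip_width: 42.7
[541.88010823 319.21661699 239.24075218] [-0.31370561 -0.6791494   0.30903096]
```

View pics/f_wrist.png

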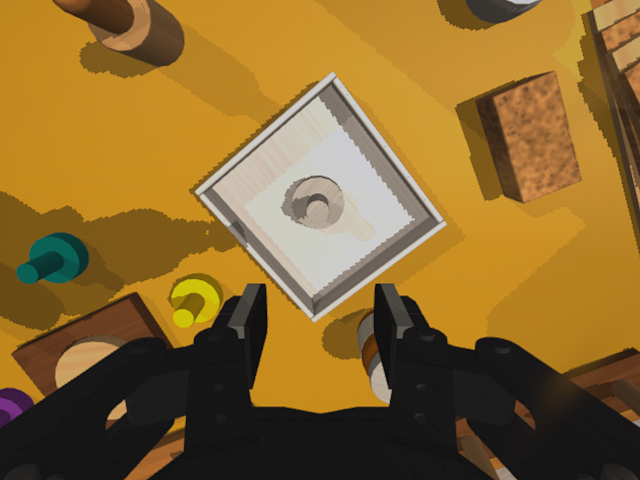

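```bash

python3 -m pendant '[{"tx":-20,"ty":0,"tz":-4,"wx":0,"wy":0,"wz":0},{"tx":-60,"ty":0,"tz":-11,"wx":0,"wy":0,"wz":0},{"tx":-100,"ty":0,"tz":-18,"wx":0,"wy":0,"wz":0},{"tx":-140,"ty":0,"tz":-26,"wx":0,"wy":0,"wz":0},{"tx":-180,"ty":0,"tz":-33,"wx":0,"wy":0,"wz":0},{"tx":-220,"ty":0,"tz":-40,"wx":0,"wy":0,"wz":0},{"tx":-260,"ty":0,"tz":-48,"wx":0,"wy":0,"wz":0},{"tx":-300,"ty":0,"tz":-55,"wx":0,"wy":0,"wz":0},{"tx":-340,"ty":0,"tz":-62,"wx":0,"wy":0,"wz":0},{"tx":-380,"ty":0,"tz":-70,"wx":0,"wy":0,"wz":0},{"tx":-390,"ty":0,"tz":-72,"wx":0,"wy":0,"wz":0},{"tx":-390,"ty":0,"tz":-72,"wx":0,"wy":0,"wz":0}]' -1
python3 -m pendant '[{"tx":0,"ty":0,"tz":0,"wx":0,"wy":0,"wz":0},{"tx":0,"ty":0,"tz":0,"wx":0,"wy":0,"wz":0}]' -1
python3 - <<'E'
from h import *
o=env.observe();print(list(o['eef_pos']),list(o['tool_rot']),o['qpos'])
cv2.imwrite("pics/g_wrist.png",env.camera("wrist")[:,:,::-1])
E
```

```text
time: 8.52
eef_pos: [442.3, -67.6, 234.6]
tool_rot: [-1.573, -0.003, 1.135]
force: [0.4, 0.5, -0.3]
grip_width: 85.3
time: 8.68
eef_pos: [442.1, -67.1, 234.0]
tool_rot: [-1.572, -0.003, 1.134]
force: [-1.2, -0.2, 0.4]
grip_width: 85.4
[np.float64(442.13677612892815), np.float64(-67.06572370402783), np.float64(234.00907528640073)] [np.float64(-1.5721334487756178), np.float64(-0.0028679577044157245), np.float64(1.1343891166855504)] [-0.34041702  0.08070812 -0.19408804  1.29439432  0.0027266   0.0959943 ]
```

View pics/g_wrist.png

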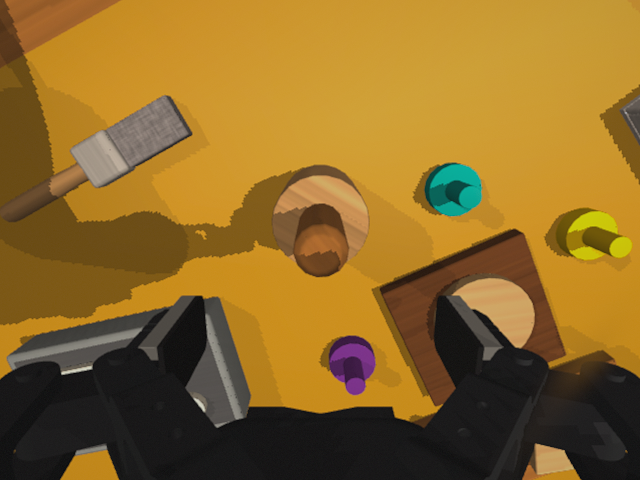

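```bash
python3 - <<'E'
from h import *
im=cv2.imread("pics/g_wrist.png")
cv2.imwrite("pics/g2.png",cv2.resize(im[150:290,250:390],None,fx=4,fy=4,interpolation=cv2.INTER_CUBIC))
np.set_printoptions(precision=1,suppress=True)
o=[442.14,-67.07,234];r=[-1.5721,-.00287,1.1344]
for n,p,z in [('handle',(321,250),160),('body',(320.5,222),90),('bl',(272,222),90),('br',(369,222),90)]: print(n,wray(p,z,o,r))
E
```

```text
handle [443.9 -67.  160. ]
body [443.6 -66.9  90. ]
bl [ 427.9 -100.8   90. ]
br [459.4 -33.1  90. ]
```

View pics/g2.png

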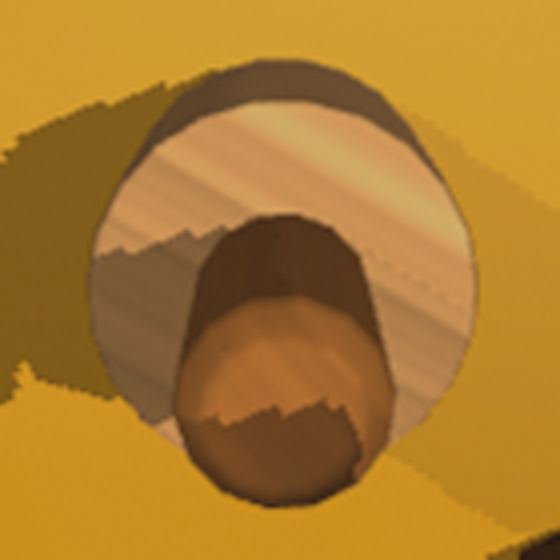

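```bash

python3 -m pendant '[{"tx":1,"ty":20,"tz":-1,"wx":0,"wy":0,"wz":0},{"tx":1,"ty":50,"tz":-1,"wx":0,"wy":0,"wz":0},{"tx":1,"ty":80,"tz":-1,"wx":0,"wy":0,"wz":0},{"tx":1,"ty":105,"tz":-1,"wx":0,"wy":0,"wz":0},{"tx":1,"ty":120,"tz":-1,"wx":0,"wy":0,"wz":0},{"tx":1,"ty":126,"tz":-1,"wx":0,"wy":0,"wz":0},{"tx":1,"ty":126,"tz":-1,"wx":0,"wy":0,"wz":0},{"tx":1,"ty":126,"tz":-1,"wx":0,"wy":0,"wz":0}]' -1
python3 -m pendant '[{"tx":0,"ty":0,"tz":0,"wx":0,"wy":0,"wz":0},{"tx":0,"ty":0,"tz":0,"wx":0,"wy":0,"wz":0},{"tx":0,"ty":0,"tz":0,"wx":0,"wy":0,"wz":0},{"tx":0,"ty":0,"tz":0,"wx":0,"wy":0,"wz":0},{"tx":0,"ty":0,"tz":0,"wx":0,"wy":0,"wz":0},{"tx":0,"ty":0,"tz":0,"wx":0,"wy":0,"wz":0},{"tx":0,"ty":0,"tz":0,"wx":0,"wy":0,"wz":0},{"tx":0,"ty":0,"tz":0,"wx":0,"wy":0,"wz":0}]' 1
```

```text
time: 9.4
eef_pos: [444.4, -65.4, 108.6]
tool_rot: [-1.573, -0.003, 1.137]
force: [1.0, 0.6, 1.2]
grip_width: 85.3
time: 10.07
eef_pos: [444.7, -65.9, 109.3]
tool_rot: [-1.574, -0.002, 1.136]
force: [-1.6, -2.7, 6.1]
grip_width: 32.8
```

```bash

python3 -m pendant '[{"tx":0,"ty":-3,"tz":0,"wx":0,"wy":0,"wz":0},{"tx":0,"ty":-10,"tz":0,"wx":0,"wy":0,"wz":0},{"tx":0,"ty":-24,"tz":0,"wx":0,"wy":0,"wz":0},{"tx":0,"ty":-44,"tz":0,"wx":0,"wy":0,"wz":0},{"tx":0,"ty":-64,"tz":0,"wx":0,"wy":0,"wz":0},{"tx":0,"ty":-76,"tz":0,"wx":0,"wy":0,"wz":0},{"tx":0,"ty":-80,"tz":0,"wx":0,"wy":0,"wz":0},{"tx":0,"ty":-80,"tz":0,"wx":0,"wy":0,"wz":0},{"tx":0,"ty":-80,"tz":0,"wx":0,"wy":0,"wz":0}]' 1
python3 - <<'E'
from h import *
o=env.observe();print(list(o['eef_pos']),list(o['tool_rot']),o['qpos'])
cv2.imwrite("pics/i_wrist.png",env.camera("wrist")[:,:,::-1])
cv2.imwrite("pics/i_scene.png",env.camera("scene")[:,:,::-1])
E
```

```text
time: 10.82
eef_pos: [444.0, -65.8, 188.7]
tool_rot: [-1.573, -0.002, 1.136]
force: [0.6, 0.3, -4.5]
grip_width: 32.8
[np.float64(444.0172112740136), np.float64(-65.81282623710959), np.float64(188.72647604201552)] [np.float64(-1.5730809288668217), np.float64(-0.0023259064727338963), np.float64(1.1363190571032191)] [-0.33588672  0.10304699 -0.28595903  1.17928785  0.00208973  0.09859582]
```

View pics/i_wrist.png

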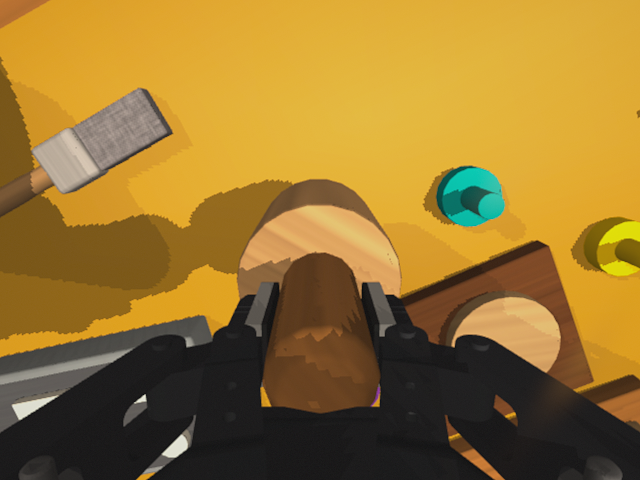

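View pics/i_scene.png

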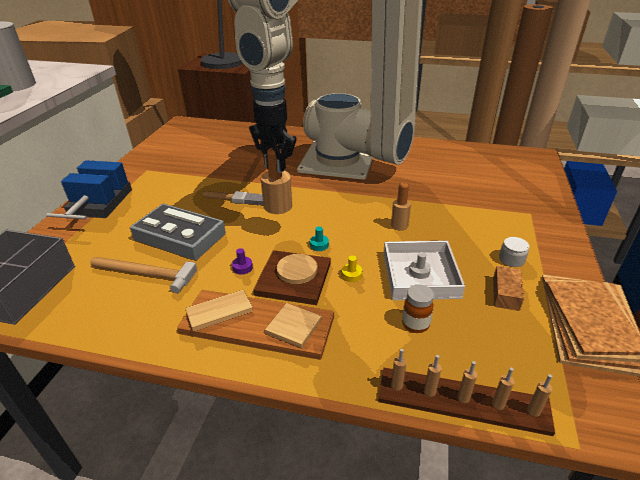

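```bash
python3 - <<'E'
from h import *
np.set_printoptions(precision=1,suppress=True)
o=[444.0,-65.8,188.7];r=[-1.5731,-.00233,1.1363]
for n,p,z in [('body',(319.7,285),169.6),('bl',(239,285),169.6),('br',(400,285),169.6)]: print(n,wray(p,z,o,r))
for n,p,z in [('base d',(325.5,224),35),('l',(255,224),35),('r',(396,224),35),('top',(325.5,153),35)]: print(n,wray(p,z,[620.87,27.31,142.68],[-1.572,0,1.14]))
a=cv2.imread('pics/a_scene.png');b=cv2.imread('pics/i_scene.png')
im=np.hstack([cv2.resize(q[230:310,240:340],None,fx=4,fy=4,interpolation=cv2.INTER_CUBIC) for q in(a,b)])
cv2.imwrite('pics/j.png',im)
E
```

```text
body [444.8 -66.2 169.6]
bl [429.3 -99.6 169.6]
br [460.1 -33.  169.6]
base d [616.9  33.2  35. ]
l [597.2 -10.   35. ]
r [636.6  76.3  35. ]
top [574.3  52.5  35. ]
```

View pics/j.png

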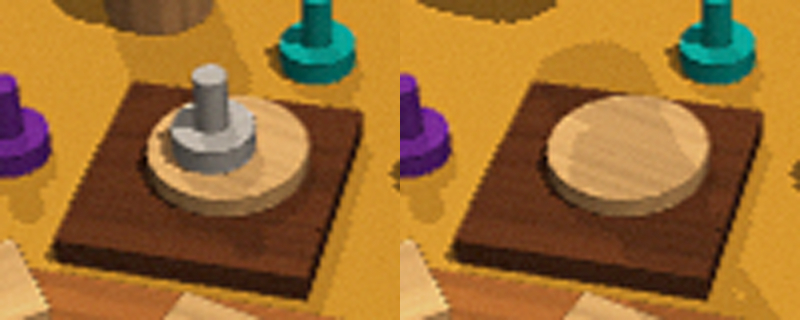

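```bash

python3 -m pendant '[{"tx":8,"ty":0,"tz":-6,"wx":0,"wy":0,"wz":0},{"tx":25,"ty":0,"tz":-18,"wx":0,"wy":0,"wz":0},{"tx":50,"ty":0,"tz":-35,"wx":0,"wy":0,"wz":0},{"tx":78,"ty":0,"tz":-55,"wx":0,"wy":0,"wz":0},{"tx":106,"ty":0,"tz":-75,"wx":0,"wy":0,"wz":0},{"tx":132,"ty":0,"tz":-93,"wx":0,"wy":0,"wz":0},{"tx":151,"ty":0,"tz":-106,"wx":0,"wy":0,"wz":0},{"tx":160,"ty":0,"tz":-112,"wx":0,"wy":0,"wz":0},{"tx":162,"ty":0,"tz":-114,"wx":0,"wy":0,"wz":0},{"tx":162,"ty":0,"tz":-114,"wx":0,"wy":0,"wz":0},{"tx":162,"ty":0,"tz":-114,"wx":0,"wy":0,"wz":0}]' 1
python3 - <<'E'
from h import *
o=env.observe();print(list(o['eef_pos']),list(o['tool_rot']),o['qpos'])
cv2.imwrite("pics/k_scene.png",cv2.resize(env.camera("scene")[150:310,220:380,::-1],None,fx=3.5,fy=3.5,interpolation=cv2.INTER_CUBIC))
E
```

```text
time: 11.83
eef_pos: [614.9, 33.2, 188.0]
tool_rot: [-1.571, -0.002, 1.136]
force: [0.5, 0.8, -4.6]
grip_width: 32.4
[np.float64(614.9108919123405), np.float64(33.23300483599611), np.float64(187.98502358037481)] [np.float64(-1.5705455555952166), np.float64(-0.0015438558301608118), np.float64(1.136387469137714)] [-0.0829262   0.38511252  0.09724913  1.28263684  0.00153581  0.35148269]
```

View pics/k_scene.png

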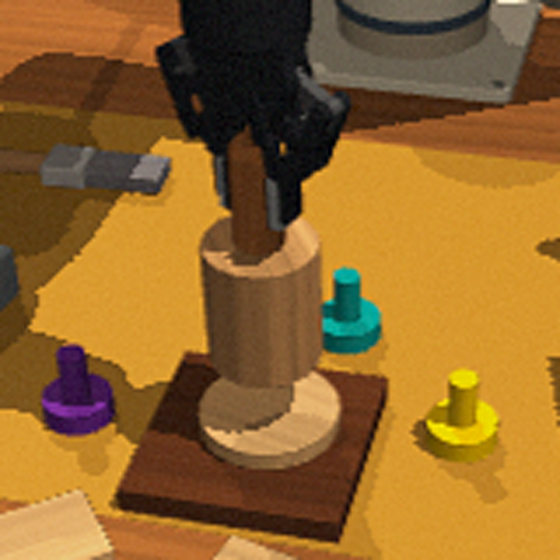

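```bash

python3 -m pendant '[{"tx":0,"ty":6,"tz":0,"wx":0,"wy":0,"wz":0},{"tx":0,"ty":16,"tz":-1,"wx":0,"wy":0,"wz":0},{"tx":0,"ty":28,"tz":-1,"wx":0,"wy":0,"wz":0},{"tx":0,"ty":36,"tz":-1,"wx":0,"wy":0,"wz":0},{"tx":0,"ty":40,"tz":-1,"wx":0,"wy":0,"wz":0},{"tx":0,"ty":40,"tz":-1,"wx":0,"wy":0,"wz":0},{"tx":0,"ty":40,"tz":-1,"wx":0,"wy":0,"wz":0}]' 1
python3 -m pendant '[{"tx":0,"ty":1,"tz":0,"wx":0,"wy":0,"wz":0},{"tx":0,"ty":2,"tz":0,"wx":0,"wy":0,"wz":0},{"tx":0,"ty":2,"tz":0,"wx":0,"wy":0,"wz":0},{"tx":0,"ty":2,"tz":0,"wx":0,"wy":0,"wz":0}]' 1
```

```text
time: 12.47
eef_pos: [615.6, 32.5, 148.4]
tool_rot: [-1.571, -0.002, 1.136]
force: [-0.2, -0.4, -3.0]
grip_width: 32.8
time: 12.8
eef_pos: [615.7, 32.5, 146.6]
tool_rot: [-1.571, -0.002, 1.136]
force: [0.1, 0.2, -5.2]
grip_width: 32.7
```

```bash

python3 -m pendant '[{"tx":1,"ty":1,"tz":0,"wx":0,"wy":0,"wz":0},{"tx":1,"ty":2,"tz":0,"wx":0,"wy":0,"wz":0},{"tx":1,"ty":2,"tz":0,"wx":0,"wy":0,"wz":0},{"tx":1,"ty":2,"tz":0,"wx":0,"wy":0,"wz":0}]' 1
python3 -m pendant '[{"tx":0,"ty":1,"tz":0,"wx":0,"wy":0,"wz":0},{"tx":0,"ty":1,"tz":0,"wx":0,"wy":0,"wz":0},{"tx":0,"ty":1,"tz":0,"wx":0,"wy":0,"wz":0}]' 1
```

```text
time: 13.13
eef_pos: [616.1, 33.5, 144.5]
tool_rot: [-1.571, -0.002, 1.136]
force: [-0.3, 0.4, -4.6]
grip_width: 32.3
time: 13.38
eef_pos: [616.3, 33.3, 144.4]
tool_rot: [-1.572, -0.002, 1.136]
force: [-1.8, -1.4, 5.0]
grip_width: 32.6
```

Contact at the expected height. Release and rise.

```bash

python3 -m pendant '[{"tx":0,"ty":0,"tz":0,"wx":0,"wy":0,"wz":0},{"tx":0,"ty":0,"tz":0,"wx":0,"wy":0,"wz":0},{"tx":0,"ty":0,"tz":0,"wx":0,"wy":0,"wz":0},{"tx":0,"ty":0,"tz":0,"wx":0,"wy":0,"wz":0},{"tx":0,"ty":0,"tz":0,"wx":0,"wy":0,"wz":0},{"tx":0,"ty":0,"tz":0,"wx":0,"wy":0,"wz":0}]' -1
python3 -m pendant '[{"tx":0,"ty":-8,"tz":0,"wx":0,"wy":0,"wz":0},{"tx":0,"ty":-25,"tz":0,"wx":0,"wy":0,"wz":0},{"tx":0,"ty":-55,"tz":0,"wx":0,"wy":0,"wz":0},{"tx":0,"ty":-85,"tz":0,"wx":0,"wy":0,"wz":0},{"tx":0,"ty":-105,"tz":0,"wx":0,"wy":0,"wz":0},{"tx":0,"ty":-115,"tz":0,"wx":0,"wy":0,"wz":0},{"tx":0,"ty":-115,"tz":0,"wx":0,"wy":0,"wz":0}]' -1
python3 - <<'E'
from h import *
o=env.observe();print(list(o['eef_pos']),list(o['tool_rot']),o['qpos'])
cv2.imwrite("pics/l_wrist.png",env.camera("wrist")[:,:,::-1])
cv2.imwrite("pics/l_scene.png",cv2.resize(env.camera("scene")[150:310,220:380,::-1],None,fx=3.5,fy=3.5,interpolation=cv2.INTER_CUBIC))
E
```

```text
time: 13.88
eef_pos: [616.3, 33.4, 144.3]
tool_rot: [-1.572, -0.002, 1.136]
force: [-0.9, 0.0, 1.1]
grip_width: 85.5
time: 14.47
eef_pos: [616.8, 33.2, 261.9]
tool_rot: [-1.576, -0.003, 1.136]
force: [0.2, 0.4, -0.2]
grip_width: 85.5
[np.float64(616.8051792211517), np.float64(33.19820451726003), np.float64(261.8887216337169)] [np.float64(-1.576201659790101), np.float64(-0.0033846417946030716), np.float64(1.1359492595246599)] [-8.26186951e-02  3.68064528e-01  2.57657703e-01  1.45414835e+00
  1.31201596e-03  3.52241614e-01]
```

View pics/l_scene.png

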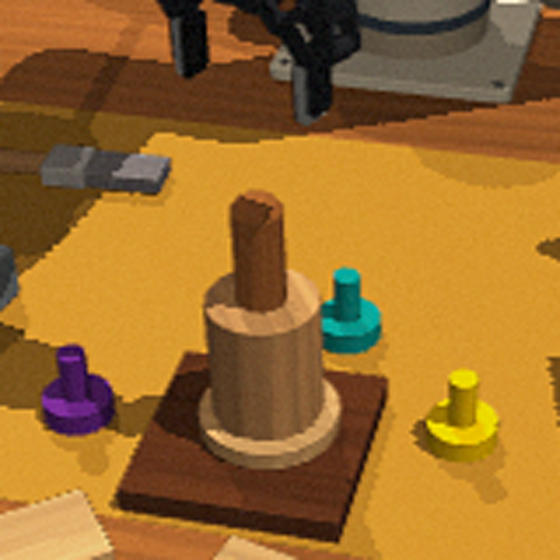

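View pics/l_wrist.png

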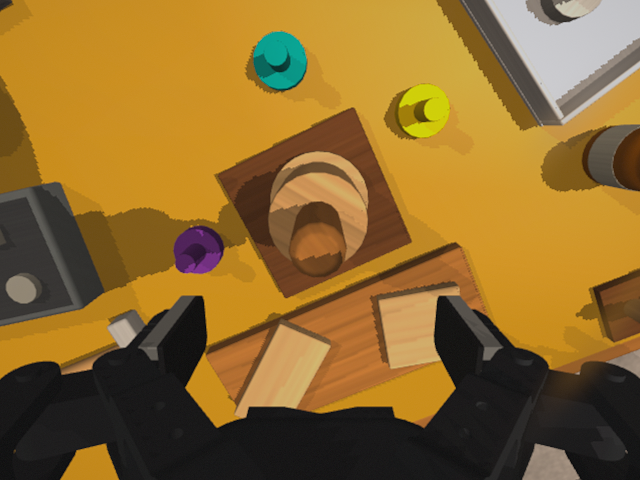

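```bash

python3 -m pendant '[{"tx":-15,"ty":0,"tz":-4,"wx":0,"wy":0,"wz":0},{"tx":-50,"ty":0,"tz":-14,"wx":0,"wy":0,"wz":0},{"tx":-88,"ty":0,"tz":-24,"wx":0,"wy":0,"wz":0},{"tx":-126,"ty":0,"tz":-35,"wx":0,"wy":0,"wz":0},{"tx":-164,"ty":5,"tz":-46,"wx":0,"wy":0,"wz":0},{"tx":-200,"ty":15,"tz":-56,"wx":0,"wy":0,"wz":0},{"tx":-235,"ty":30,"tz":-65,"wx":0,"wy":0,"wz":0},{"tx":-265,"ty":50,"tz":-74,"wx":0,"wy":0,"wz":0},{"tx":-285,"ty":70,"tz":-79,"wx":0,"wy":0,"wz":0},{"tx":-295,"ty":80,"tz":-82,"wx":0,"wy":0,"wz":0},{"tx":-295,"ty":80,"tz":-82,"wx":0,"wy":0,"wz":0},{"tx":-295,"ty":80,"tz":-82,"wx":0,"wy":0,"wz":0}]' 1
python3 - <<'E'
from h import *
np.set_printoptions(precision=1,suppress=True)
o=env.observe();print(list(o['eef_pos']),list(o['tool_rot']),o['qpos'])
cv2.imwrite("pics/m_wrist.png",env.camera("wrist")[:,:,::-1])
q=[616.8,33.2,261.9];r=[-1.5762,-.0034,1.136]
print('body',wray((319,226.5),125,q,r),wray((270,226),125,q,r),wray((368,226),125,q,r),'base far edge',wray((321,152),35,q,r))
E
```

```text
time: 15.57
eef_pos: [565.8, -268.2, 177.1]
tool_rot: [-1.569, -0.002, 1.135]
force: [0.1, 0.0, 0.5]
grip_width: -0.2
[np.float64(565.7673580613364), np.float64(-268.1569928771826), np.float64(177.13277237036206)] [np.float64(-1.569263860514556), np.float64(-0.002473430982808056), np.float64(1.1352118732476018)] [-0.6  0.4  0.1  1.3  0.  -0.1]
body [619.9  31.4 125. ] [604.1  -1.9 125. ] [635.1  65.  125. ] base far edge [575.8  53.9  35. ]
```

View pics/m_wrist.png

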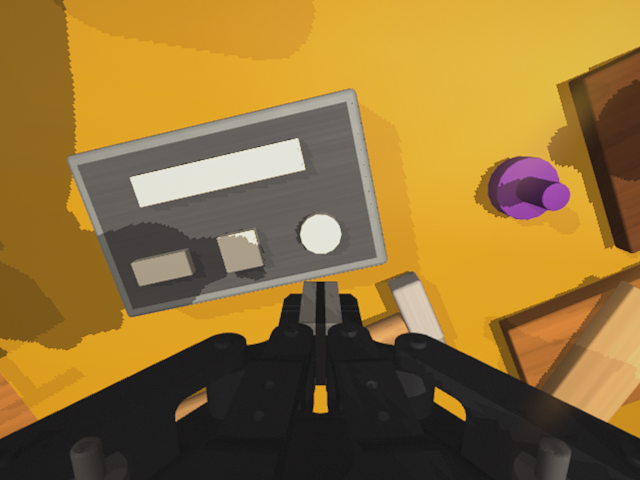

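```bash
python3 - <<'E'
from h import *
np.set_printoptions(precision=1,suppress=True)
im=cv2.imread('pics/m_wrist.png');g=cv2.cvtColor(im,cv2.COLOR_BGR2HSV)
m=((g[...,1]<40)&(g[...,2]>190)).astype(np.uint8)
n,l,s,c=cv2.connectedComponentsWithStats(m)
q=[565.77,-268.16,177.13];r=[-1.56926,-.00247,1.1352]
for i in range(1,n):
    if s[i,4]>150: print(s[i],c[i],wray(c[i],54,q,r))
R=Ro.from_euler('xyz',r).as_matrix()
print(R)
E
```

```text
[ 130  138  175   69 5438] [218.3 172.4] [ 500.9 -315.    54. ]
[ 300  215   41   39 1231] [320.3 233.6] [ 570.1 -269.6   54. ]
[[ 0.4 -0.  -0.9]
 [ 0.9  0.   0.4]
 [ 0.  -1.   0. ]]
```

```bash

python3 -m pendant '[{"tx":0,"ty":20,"tz":-3,"wx":0,"wy":0,"wz":0},{"tx":0,"ty":50,"tz":-3,"wx":0,"wy":0,"wz":0},{"tx":0,"ty":80,"tz":-3,"wx":0,"wy":0,"wz":0},{"tx":0,"ty":102,"tz":-3,"wx":0,"wy":0,"wz":0},{"tx":0,"ty":112,"tz":-3,"wx":0,"wy":0,"wz":0},{"tx":0,"ty":115,"tz":-3,"wx":0,"wy":0,"wz":0},{"tx":0,"ty":115,"tz":-3,"wx":0,"wy":0,"wz":0},{"tx":0,"ty":115,"tz":-3,"wx":0,"wy":0,"wz":0}]' 1
python3 - <<'E'
from h import *
cv2.imwrite("pics/n_wrist.png",env.camera("wrist")[:,:,::-1])
E
```

```text
time: 16.28
eef_pos: [570.3, -268.7, 65.1]
tool_rot: [-1.574, -0.002, 1.137]
force: [-0.0, -0.7, 0.7]
grip_width: 0.4
```

View pics/n_wrist.png

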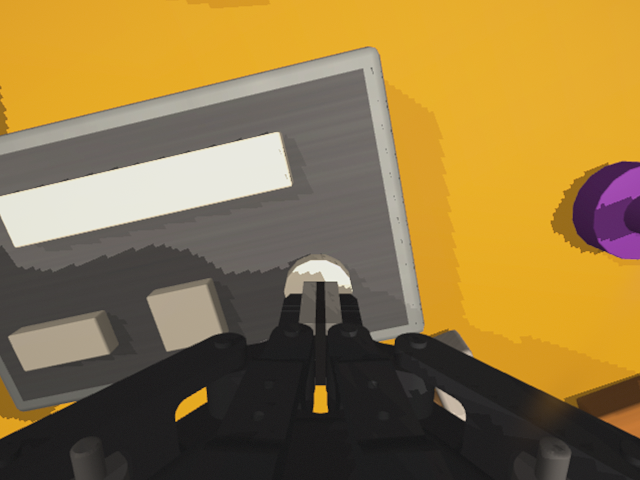

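Tips sit over the round key (318,275). Press with force checks.

```bash

python3 -m pendant '[{"tx":0,"ty":4,"tz":0,"wx":0,"wy":0,"wz":0},{"tx":0,"ty":8,"tz":0,"wx":0,"wy":0,"wz":0},{"tx":0,"ty":11,"tz":0,"wx":0,"wy":0,"wz":0},{"tx":0,"ty":13,"tz":0,"wx":0,"wy":0,"wz":0},{"tx":0,"ty":13,"tz":0,"wx":0,"wy":0,"wz":0}]' 1
python3 -m pendant '[{"tx":0,"ty":2,"tz":0,"wx":0,"wy":0,"wz":0},{"tx":0,"ty":4,"tz":0,"wx":0,"wy":0,"wz":0},{"tx":0,"ty":4,"tz":0,"wx":0,"wy":0,"wz":0},{"tx":0,"ty":4,"tz":0,"wx":0,"wy":0,"wz":0}]' 1
```

```text
time: 16.75
eef_pos: [570.5, -269.1, 52.1]
tool_rot: [-1.574, -0.002, 1.137]
force: [0.1, 0.1, 2.5]
grip_width: 0.1
time: 17.08
eef_pos: [570.5, -269.1, 48.3]
tool_rot: [-1.575, -0.002, 1.137]
force: [-0.6, 1.0, 5.0]
grip_width: 0.2
```

```bash

python3 -m pendant '[{"tx":0,"ty":1,"tz":0,"wx":0,"wy":0,"wz":0},{"tx":0,"ty":1.5,"tz":0,"wx":0,"wy":0,"wz":0},{"tx":0,"ty":1.5,"tz":0,"wx":0,"wy":0,"wz":0}]' 1
```

```text
time: 17.33
eef_pos: [570.5, -269.1, 48.0]
tool_rot: [-1.576, -0.002, 1.137]
force: [-3.8, 2.6, 13.6]
grip_width: 0.2
```

```bash

python3 -m pendant '[{"tx":0,"ty":-8,"tz":0,"wx":0,"wy":0,"wz":0},{"tx":0,"ty":-25,"tz":0,"wx":0,"wy":0,"wz":0},{"tx":0,"ty":-40,"tz":0,"wx":0,"wy":0,"wz":0},{"tx":-20,"ty":-45,"tz":13,"wx":0,"wy":0,"wz":0},{"tx":-45,"ty":-45,"tz":29,"wx":0,"wy":0,"wz":0},{"tx":-65,"ty":-40,"tz":41,"wx":0,"wy":0,"wz":0},{"tx":-71,"ty":-30,"tz":45,"wx":0,"wy":0,"wz":0},{"tx":-71,"ty":-20,"tz":45,"wx":0,"wy":0,"wz":0},{"tx":-71,"ty":-17,"tz":45,"wx":0,"wy":0,"wz":0},{"tx":-71,"ty":-17,"tz":45,"wx":0,"wy":0,"wz":0},{"tx":-71,"ty":-17,"tz":45,"wx":0,"wy":0,"wz":0}]' 1
python3 - <<'E'
from h import *
cv2.imwrite("pics/o_wrist.png",env.camera("wrist")[:,:,::-1])
cv2.imwrite("pics/o_scene.png",env.camera("scene")[:,:,::-1])
E
```

```text
time: 18.25
eef_pos: [500.4, -314.1, 64.4]
tool_rot: [-1.575, -0.002, 1.138]
force: [-0.5, 0.0, -0.2]
grip_width: -0.4
```

View pics/o_wrist.png

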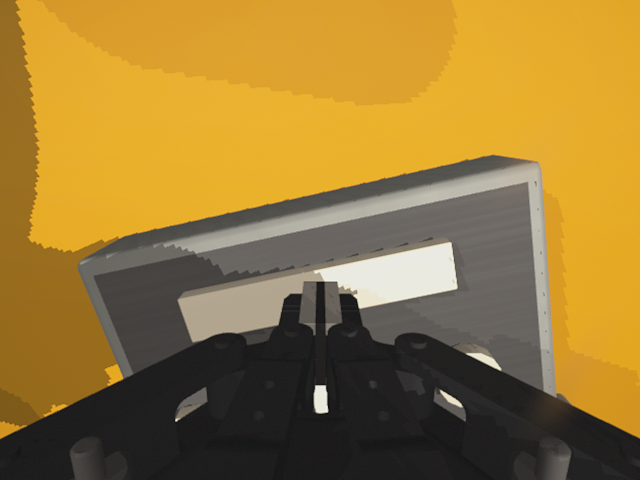

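View pics/o_scene.png

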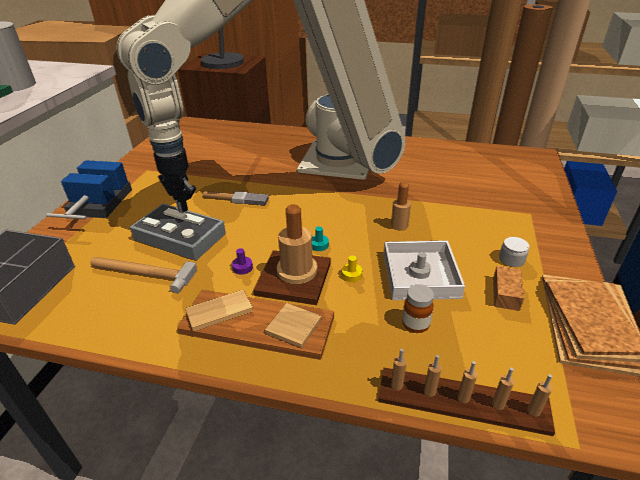

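Over the start bar, beater and weight standing. Press.

```bash

python3 -m pendant '[{"tx":0,"ty":4,"tz":0,"wx":0,"wy":0,"wz":0},{"tx":0,"ty":8,"tz":0,"wx":0,"wy":0,"wz":0},{"tx":0,"ty":12,"tz":0,"wx":0,"wy":0,"wz":0},{"tx":0,"ty":15,"tz":0,"wx":0,"wy":0,"wz":0},{"tx":0,"ty":16,"tz":0,"wx":0,"wy":0,"wz":0},{"tx":0,"ty":16,"tz":0,"wx":0,"wy":0,"wz":0}]' 1
python3 -m pendant '[{"tx":0,"ty":1,"tz":0,"wx":0,"wy":0,"wz":0},{"tx":0,"ty":1.5,"tz":0,"wx":0,"wy":0,"wz":0},{"tx":0,"ty":1.5,"tz":0,"wx":0,"wy":0,"wz":0}]' 1
```

```text
time: 18.85
eef_pos: [500.9, -314.2, 48.9]
tool_rot: [-1.577, -0.002, 1.138]
force: [1.9, 2.7, 3.7]
grip_width: 0.0
time: 19.1
eef_pos: [501.0, -314.2, 48.0]
tool_rot: [-1.577, -0.002, 1.138]
force: [-1.3, 2.3, 7.2]
grip_width: 0.4
```

```bash

python3 -m pendant '[{"tx":0,"ty":1,"tz":0,"wx":0,"wy":0,"wz":0},{"tx":0,"ty":1.5,"tz":0,"wx":0,"wy":0,"wz":0},{"tx":0,"ty":1.5,"tz":0,"wx":0,"wy":0,"wz":0}]' 1
```

```text
time: 19.35
eef_pos: [501.0, -314.2, 47.9]
tool_rot: [-1.578, -0.002, 1.138]
force: [-2.9, 3.1, 14.5]
grip_width: 0.1
```

Bottomed (48 mm, 14.5 N). Rise and check.

```bash

python3 -m pendant '[{"tx":0,"ty":-8,"tz":0,"wx":0,"wy":0,"wz":0},{"tx":0,"ty":-30,"tz":0,"wx":0,"wy":0,"wz":0},{"tx":0,"ty":-65,"tz":0,"wx":0,"wy":0,"wz":0},{"tx":0,"ty":-100,"tz":0,"wx":0,"wy":0,"wz":0},{"tx":0,"ty":-130,"tz":0,"wx":0,"wy":0,"wz":0},{"tx":0,"ty":-150,"tz":0,"wx":0,"wy":0,"wz":0},{"tx":0,"ty":-150,"tz":0,"wx":0,"wy":0,"wz":0},{"tx":0,"ty":-150,"tz":0,"wx":0,"wy":0,"wz":0}]' 1
python3 - <<'E'
from h import *
cv2.imwrite("pics/p_top.png",env.camera("top")[:,:,::-1])
cv2.imwrite("pics/p_scene.png",env.camera("scene")[:,:,::-1])
E
```

```text
time: 20.02
eef_pos: [499.9, -314.3, 198.8]
tool_rot: [-1.58, -0.001, 1.138]
force: [0.1, 0.2, -1.1]
grip_width: -0.1
```

View pics/p_top.png

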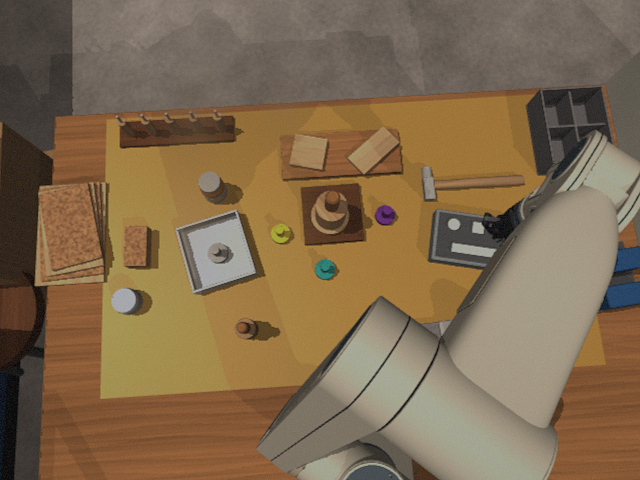

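View pics/p_scene.png

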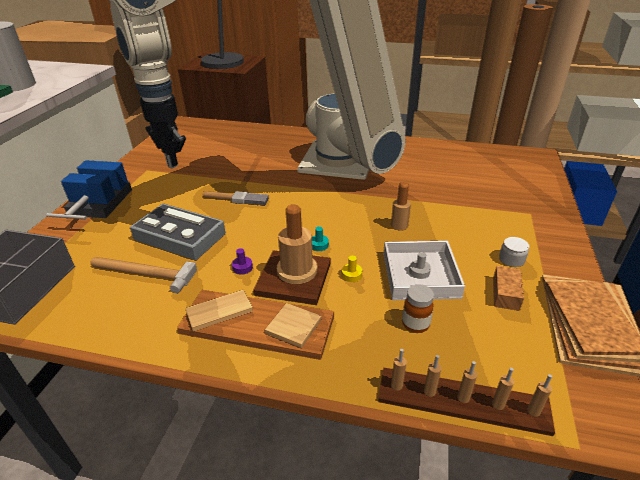

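```bash
python3 -c "
from plant import env
print(env.hand_in(), env.observe()['time'])"
```

```text
the job is handed in; nothing more can be done
the job is handed in; nothing more can be done
```

The job is done and handed in at about 20 s of the 64 s. It reports no verdict.

- **Weight:** The base on the pad was the round one. I stood the steel weight from on top of it in the middle of the tray.
- **Beater:** I stood the big beater upright on the round base. Its centre measured within about 4 mm of the base's centre, and the views differed by a few millimetres.
- **Keys:** With the beater standing, I pressed the round key to its stop and released it, then did the same with the start bar. Both bottomed at 48 mm, at about 14 N. I read no joint travel; the release rests on the tool rising clear. I touched no other key.
- **Last checks:** In the final top and scene pictures the beater and weight stand, and the arm is clear of everything. I saw nothing else on the bench moved; only the base on the pad got a closer before-and-after look, and that was before the beater went on.
- **What disagreed:** The cameras differed by 2–7 mm on positions. The gripper's width read about 2 mm under the true grip diameters. Both objects were held securely all the same.

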